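Load the bench shaker and hold its bayonet lock home

ROBOT

A 6-joint arm with a two-finger parallel gripper is mounted at the origin on a cart in front of the work surface, level with it; the furniture and walls round the work are solid. World frame = base frame: x ahead of the robot, y to its left, z up, the work surface at z = 0. Lengths are in mm, angles in degrees, forces in N, time in s.
With the tool pointing down it reaches from about 350 to 875 mm from the base axis. Payload 4.2 kg.
Tool frame: the origin (TCP) lies at the very end of the fingers, on their centre line; the grasp point (between the pads) lies 19 mm behind it; z points along the fingers, x is the direction in which the jaws open and shut, and the axes are right-handed (so a half turn about z gives the same grasp; the last joint's range is limited). The gripper opens to 87 mm and grips with 3 to 60 N. Pads are 19 mm wide; open, the fingers measure 117 mm over their backs; the gripper's body (75 mm by 190 mm) begins 51 mm behind the grasp point.
Start: joints at [-53.079, 22.042, 0.453, 0, -68.411, -14.817], TCP at [235.201, -579.033, 222.55] pointing down, gripper open.
Joint ranges: [-179.83, 179.83], [-69.29, 118.12], [-61.27, 80.66], [-181.25, 117.63], [-171.15, -9.14], [-177.46, 177.46]. Speed limits (degrees/s): [159.86, 159.86, 180, 180, 180, 180].

INTERFACE

Orientations are given as a 3x3 rotation matrix whose columns are the frame's x, y, z axes.
In Python, from bench import ctrl gives the robot as it stands.
- The arm moves only by the tool apply_moves, never from a script. Its argument "plan" is a list of rows, each a list of 7 numbers: the turn, a rotation vector about the world's x, y, z in rad, then the shift along the world's x, y, z in m, then the opening, from -1 (shut) to 1 (fully open), so that 0 is half open. A call has 1 to 20 rows; each row is the pose to reach, as a shift and turn from the pose commanded when the call began; what a row does not reach only later rows make up. A row lasts 1/10 s, in which the tool goes at most 50 mm and 8.59 degrees, less where a joint would pass 70% of its speed; a pose out of reach is approached as far as the arm can. A call with a gripper value outside its range is refused whole. The fingers move at their own pace and stop on an object; "newtons" is the grip in N (left out, the last holds). Time passes only in rows, so rows that repeat a pose let the fingers close. It gives the time, the measured TCP pose, the force and the opening at its end, in the units of the state.
- ctrl.state(): the state, without advancing time (a new reading comes with each control period).
- ctrl.grab_frame(name): name is "side" or "top" or "wrist"; returns a dict with "pixels" (384x512x3 uint8, red, green, blue), "K" (3x3 intrinsics, pixels), "R" (3x3) and "t" (3): a world point X has camera coordinates R X + t. Camera axes: x right, y down, z forward; pixel columns grow to the right and rows downward; lengths in mm; the calibration is good to about 2 mm. A picture is of the moment at which its call begins. There is no depth.
- ctrl.job_done(): hands the job in, once; it reports no verdict.
The state is a dict: "t": time; "joints": joint angles; "qd": joint speeds; "joint_torque": joint torques, N m; "eef_pos": TCP position; "ee_rot": TCP orientation; "ft_force": force on the tool from outside, world axes, zero at the start; "ft_torque": the same for the moment, N m; "gripper_width": finger opening in mm.
Only numpy, scipy, OpenCV 4.12 (cv2) and the standard library are available. Lean on these libraries where they do the work, as an engineer would, in place of code of your own. Each camera call takes 0.05 s, during which the arm holds its last target.

TASK

Pack the amber jar and the blue-capped vial upright into the blue tray of the bench shaker, next to the brown vial already in it, so that all three stand on the tray floor. Then lock the tray: turn the knurled collar clockwise (seen from above), pressing it down, until its hidden keyway drops over the pin, and push it fully home. Finish while still holding the collar down at its stop with the gripper, as its spring would lift it again; leave the tape roll and the white flow cup where they are.

Things in the scene. Friction and masses are not known exactly. Their poses are not given: they have to be found in the camera images.
- shaker: bench shaker, fixed: white base 116 (x) x 244 (y) x 30 mm, origin on the worktop under its middle, z up, y along its length; the front (-x, black strip) faces the robot. Blue tray in its -y half. At y = +75 mm a round aluminium turret, 60 mm across up to 82 mm above the worktop (foot 74 mm across), with the collar in it.
- tray (a point): centre of the tray's inner floor, axes as the shaker's, 34 mm above the worktop, at y = -58 mm of the shaker. Inside 53 (x) x 106 (y) mm; walls 4 mm thick, 34 mm high. The three stand in a row along y: brown vial at the -y end (39 mm from the centre), jar in the middle (y about 0), blue-capped vial at the +y end (y about +39 mm); the slack along the row is 7 mm in all.
- jar: amber jar with brown lid: body 49 mm across and 58 mm tall, lid 47 mm across from 58 to 75 mm height, 0.11 kg; origin at the centre of its underside, z up. Starts on the worktop in front of the shaker.
- vial_blue: beige vial with blue cap, 25 mm across, 67 mm tall, cap from 56 mm up, 30 g; origin at the centre of its underside, z up. Starts on the worktop in front of the shaker.
- vial_brown: orange-brown vial with white cap, 25 mm across, 67 mm tall, loose; origin at the centre of its underside, z up. Stands already in the tray, at the -y end, and must stay there upright.
- collar_top (a point): centre of the top face of the knurled collar: grey ribbed cylinder with upright axis, 45 mm across and 50 mm tall, its top 130 mm above the worktop when up, 117 mm when home. From 82 mm above the worktop upwards it stands free of the turret and can be gripped round its sides.
- collar: the same collar: origin at the centre of its underside, z up. In its underside is one hidden keyway; the pin, also unseen, stands inside the turret. The keyway meets the pin after a clockwise turn (from above) of 10 to 80 degrees from the start, and fits over about 17 degrees of turn. It turns stiffly (0.04 N m) and stays where it is left; anticlockwise it turns only 15 to 30 degrees.
- collar_travel (a joint): how far the collar is pushed down, m: 0 = up (spring), about 0.004 = its underside rests on the pin and is blocked, 0.013 = fully home with the pin in the keyway, where it can turn no further. The spring pushes it up with 3 N at 0 and 8 N when home.
- tape_roll: roll of beige tape lying at the left, 86 mm across, 22 mm tall; bystander
- flow_cup: white conical flow cup standing on its rim at the right, in front, 72 mm across, 67 mm tall; bystander
There are look-alikes about, which are no part of the job. What is shaped like the jar but green is not meant.

How it is judged:
By the outcome, as a careful person would: the job done as asked, in the order asked, and still so for the second after the job is handed in, while the arm keeps its last pose, push and grip.
It also fails if it takes over 61 s, if anything falls off the work surface, if the arm or the gripper's body presses on something with over 40 N, if the wrist force passes 120 N, or if a joint passes its speed limit or range.

## Working session

There is one attempt and no reset: what is moved stays moved. The work goes in short steps, Python scripts to look and compute and a tool call to move; the robot and the scene stay as the last step left them, time stands still between calls to the robot, and variables do not carry over. Pictures are saved under pics/ and viewed, and the job is handed in when it is done.

Besides the shell and the picture viewer there is one more tool, called after "Call:" as name(argument=value, ...), one argument or row to a line, values as JSON. apply_moves: Moves the arm, as the interface text tells. Its arguments: {"type":"object","properties":{"plan":{"type":"array"},"newtons":{"type":"number"}},"required":["plan"]}

```bash
ls; mkdir -p pics
python3 - <<'E'
from bench import ctrl
import cv2
s=ctrl.state()
for k,v in s.items(): print(k,v)
for n in ["side","top","wrist"]:
    f=ctrl.grab_frame(n); cv2.imwrite(f"pics/a_{n}.png",f["pixels"][:,:,::-1]); print(n,f["K"],f["R"],f["t"])
E
```

```text
pics
t 0.0
joints [-5.30795711e+01  2.20895401e+01  3.79098959e-01 -2.92001383e-02
 -6.84112979e+01 -1.48152735e+01]
qd [-0.11370674  0.01880053  0.00206217  0.0539083  -0.06533961 -0.03986812]
joint_torque [ 2.54865872e-04 -3.90667927e+01  1.87408358e+01  4.22002003e+00
  1.09103654e-02 -1.81551327e-04]
eef_pos [ 234.96565749 -578.49141629  221.46727952]
ee_rot [[-3.76132447e-01  9.26565474e-01 -8.97459882e-04]
 [ 9.26563355e-01  3.76133508e-01  1.98330130e-03]
 [ 2.17522324e-03 -8.55694680e-05 -9.99997631e-01]]
ft_force [-0.48095287 -0.47649551  0.53387679]
ft_torque [-0.02075952  0.03323369  0.05712498]
gripper_width 86.74282487602001
side [[414.73513882   0.         254.98939082]
 [  0.         414.73513882 187.32510989]
 [  0.           0.           1.        ]] [[-0.98455822 -0.1745635   0.01314124]
 [-0.11346617  0.57919152 -0.80725623]
 [ 0.13330618 -0.79628184 -0.59005482]] [ 530.39198103   76.59629301 1159.68621444]
top [[392.97286118   0.         259.46559019]
 [  0.         392.97286118 193.20669426]
 [  0.           0.           1.        ]] [[-0.01346806 -0.99989419  0.00549679]
 [-0.99772412  0.01307518 -0.06614853]
 [ 0.06606966 -0.00637518 -0.99779465]] [ 102.95066203  533.24430028 1255.20030602]
wrist [[288.93298172   0.         257.08504118]
 [  0.         288.93298172 189.77939472]
 [  0.           0.           1.        ]] [[-0.37644667  0.92643563  0.00221814]
 [ 0.89049688  0.36118087  0.27670143]
 [ 0.25554492  0.10613858 -0.96095338]] [623.89463129 -33.68745641 391.13280537]
```

View pics/a_top.png

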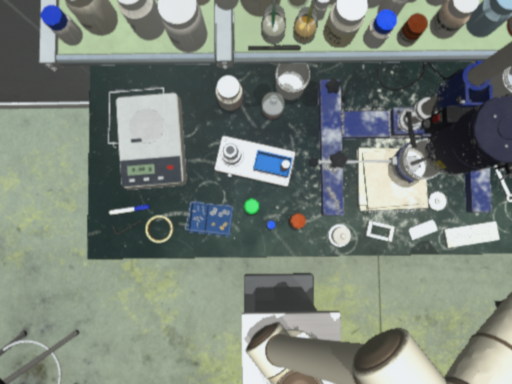

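View pics/a_side.png

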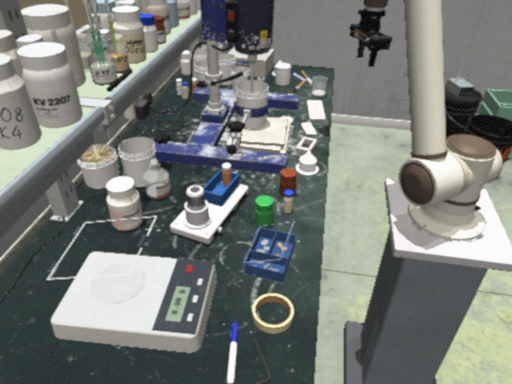

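View pics/a_wrist.png

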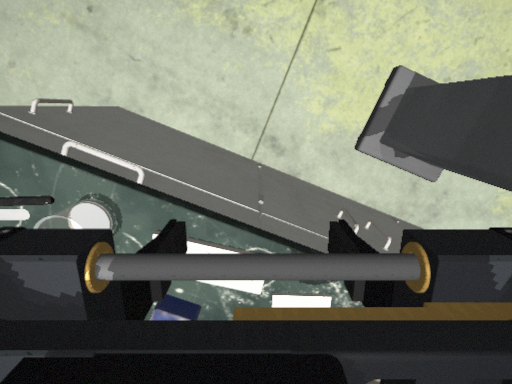

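The top view shows the shaker at about (255,161), with the collar at (232,150) and the brown vial's white cap at (286,164). The amber jar is at (298,221), the blue vial at (271,225), the green decoy at (252,206), the flow cup at (340,235) and the tape at (159,229).

```bash
cat > h.py <<'E'
import numpy as np, cv2
from bench import ctrl
def ray(f,uv,z):
    R=np.array(f["R"]);t=np.array(f["t"]);K=np.array(f["K"])
    C=-R.T@t; d=R.T@np.linalg.inv(K)@np.array([uv[0],uv[1],1.]); s=(z-C[2])/d[2]; return C+s*d
def tri(f1,u1,f2,u2):
    A=[];b=[]
    for f,u in((f1,u1),(f2,u2)):
        R=np.array(f["R"]);t=np.array(f["t"]);K=np.array(f["K"])
        C=-R.T@t; d=R.T@np.linalg.inv(K)@np.array([u[0],u[1],1.]); d/=np.linalg.norm(d)
        M=np.eye(3)-np.outer(d,d); A.append(M); b.append(M@C)
    return np.linalg.solve(sum(A),sum(b))
def proj(f,X):
    p=np.array(f["K"])@(np.array(f["R"])@np.array(X)+np.array(f["t"])); return p[:2]/p[2]
def blobs(mask,mn=15):
    n,l,s,c=cv2.connectedComponentsWithStats(mask.astype(np.uint8)); return [(c[i].round(1).tolist(),s[i].tolist()) for i in range(1,n) if s[i,4]>=mn]
def crop(f,x0,y0,x1,y1,k,name):
    im=f["pixels"][y0:y1,x0:x1,::-1]; cv2.imwrite(name,cv2.resize(im,None,fx=k,fy=k,interpolation=cv2.INTER_CUBIC))
E
python3 - <<'E'
from h import *
f=ctrl.grab_frame("top"); g=ctrl.grab_frame("side")
crop(f,200,125,360,255,5,"pics/b_top.png"); crop(g,160,150,330,250,4.6,"pics/b_side.png")
h=cv2.cvtColor(f["pixels"],cv2.COLOR_RGB2HSV); H,S,V=cv2.split(h)
roi=np.zeros_like(H,bool); roi[125:255,200:360]=1
print("blue",blobs(roi&(H>105)&(H<130)&(S>150)&(V>60)))
print("red",blobs(roi&((H<12)|(H>172))&(S>120)&(V>50)))
for z in (75,): print(ray(f,(298,221),z))
print(ray(f,(271,225),67),ray(f,(231.5,148),130),ray(f,(286,164),101))
for p in [(221,137),(294.5,151),(289,186),(215,173)]: print(ray(f,p,30))
E
```

```text
blue [([269.5, 163.8], [255, 153, 34, 23, 438]), ([209.2, 222.4], [207, 217, 6, 12, 32]), ([270.9, 224.4], [267, 221, 8, 8, 52])]
red [([297.5, 220.5], [290, 213, 16, 16, 191])]
[443.45063184 -21.24314316  75.        ]
[432.18287562  61.79827284  67.        ] [662.86053859 177.8869081  130.        ] [616.97938844  14.50241485 101.        ]
[717.57370402 217.91242954  30.        ]
[668.89027339 -19.08113382  30.        ]
[555.67802968   0.78630472  30.        ]
[600.70506388 238.01065657  30.        ]
```

View pics/b_top.png

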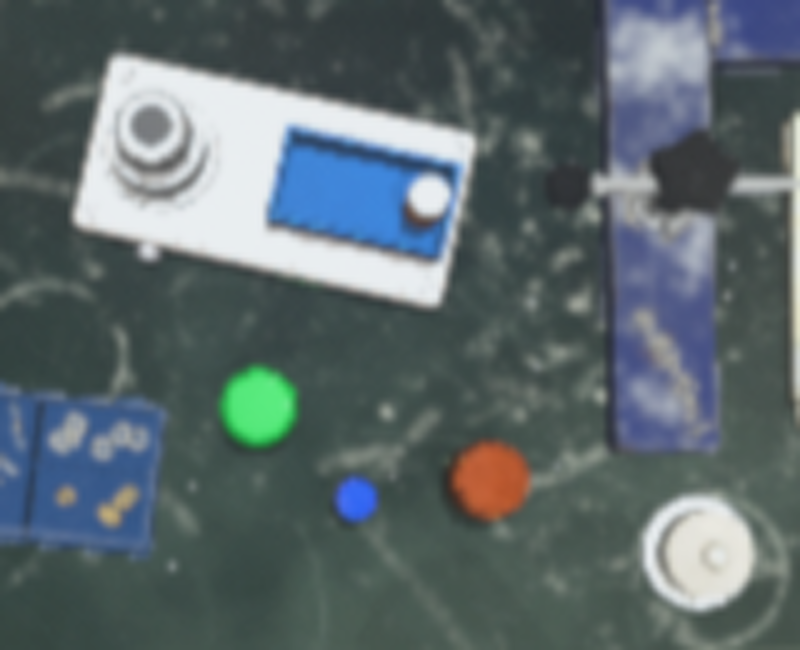

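View pics/b_side.png

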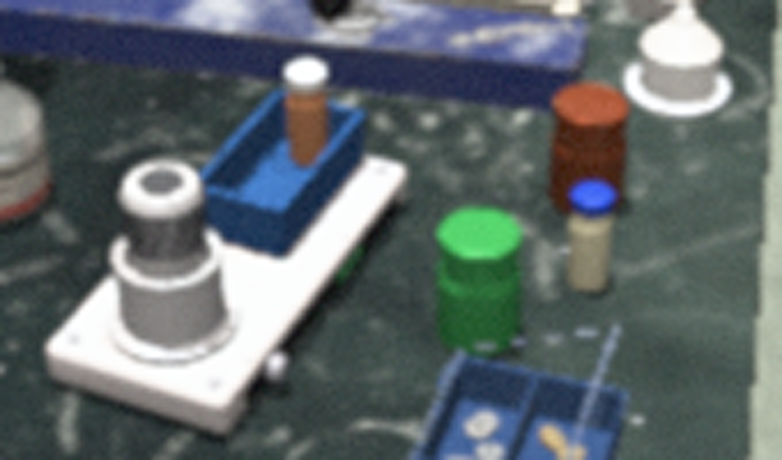

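Run:
```python
from h import *
f=ctrl.grab_frame("top"); 
g=cv2.cvtColor(f["pixels"],cv2.COLOR_RGB2GRAY)
m=np.zeros_like(g); h=cv2.cvtColor(f["pixels"],cv2.COLOR_RGB2HSV); 
m[130:192,208:300]=((h[...,2]>110)[130:192,208:300])*255
m=cv2.morphologyEx(m,cv2.MORPH_OPEN,np.ones((3,3)))
c=max(cv2.findContours(m,cv2.RETR_EXTERNAL,cv2.CHAIN_APPROX_NONE)[0],key=cv2.contourArea)
hull=cv2.convexHull(c)
w=np.array([ray(f,p,30)[:2] for p in hull[:,0,:].astype(float)],np.float32)
r=cv2.minAreaRect(w); print(r, cv2.boxPoints(r))
for n,p,z in(("jar",(297.5,220.5),75),("vial",(270.9,224.4),67),("collar",(230.4,150.2),130),("brown",(285.8,164),101),("green",(251.7,206),75)): print(n,ray(f,p,z).round(1))
```

```text
((636.4153442382812, 111.06018829345703), (247.64024353027344, 127.71815490722656), 77.0658187866211) [[546.4617      4.6753235]
 [670.93933   -23.912033 ]
 [726.369     217.44505  ]
 [601.89136   246.03241  ]]
jar [445.  -19.7  75. ]
vial [434.   62.1  67. ]
collar [656.3 181.2 130. ]
brown [617.   15.1 101. ]
green [491.5 120.7  75. ]
```

Call:
apply_moves(
  plan=[
    [0,0,0.986,0.3,0.63,0.18,1],
    [0,0,0.986,0.3,0.63,0.18,1],
    [0,0,0.986,0.3,0.63,0.18,1],
    [0,0,0.986,0.3,0.63,0.18,1],
    [0,0,0.986,0.3,0.63,0.18,1],
    [0,0,0.986,0.3,0.63,0.18,1],
    [0,0,0.986,0.3,0.63,0.18,1],
    [0,0,0.986,0.3,0.63,0.18,1],
    [0,0,0.986,0.3,0.63,0.18,1],
    [0,0,0.986,0.3,0.63,0.18,1],
    [0,0,0.986,0.3,0.63,0.18,1],
    [0,0,0.986,0.3,0.63,0.18,1],
    [0,0,0.986,0.3,0.63,0.18,1],
    [0,0,0.986,0.3,0.63,0.18,1],
    [0,0,0.986,0.3,0.63,0.18,1],
    [0,0,0.986,0.3,0.63,0.18,1],
    [0,0,0.986,0.3,0.63,0.18,1],
    [0,0,0.986,0.3,0.63,0.18,1],
  ],
)

```text
t: 2.1
eef_pos: [534.6, 50.0, 402.4]
ee_rot: [[-0.98, 0.199, -0.001], [0.199, 0.98, -0.0], [0.0, -0.0, -1.0]]
ft_force: [0.1, 0.1, -0.7]
gripper_width: 87.1
```

Run:
```python
from h import *
print(ctrl.state())
f=ctrl.grab_frame("wrist"); cv2.imwrite("pics/c_wrist.png",f["pixels"][:,:,::-1])
```

```text
{'t': 2.1, 'joints': array([ 2.26607118e+01,  9.28125461e+00,  8.02915681e+00,  1.22839350e-03,
       -8.87796470e+01, -3.41164012e+01]), 'qd': array([-0.53609262, -0.35064363, -0.07685288,  0.00313636, -0.05830745,
       -0.10487396]), 'joint_torque': array([ 3.64760393e-01, -2.84292966e+01,  2.01850158e+01,  4.52319413e+00,
       -3.91926415e-04,  2.07021789e-03]), 'eef_pos': array([534.63207166,  50.03554475, 402.4291455 ]), 'ee_rot': array([[-9.80078575e-01,  1.98609498e-01, -5.03022105e-04],
       [ 1.98609633e-01,  9.80078650e-01, -2.33241313e-04],
       [ 4.46677285e-04, -3.28499849e-04, -9.99999846e-01]]), 'ft_force': array([ 0.10426768,  0.11391009, -0.70945377]), 'ft_torque': array([-0.00658632,  0.07306183, -0.02467185]), 'gripper_width': 87.12758296093556}
```

View pics/c_wrist.png

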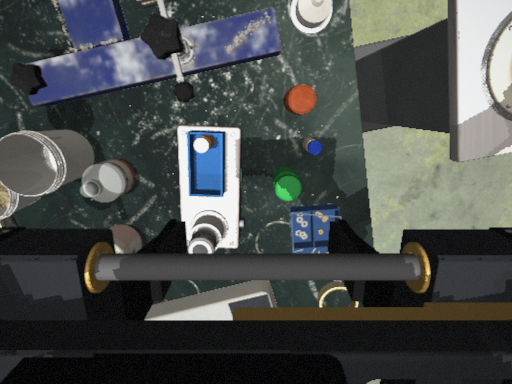

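The wrist view shows the base spanning columns 180-241 and the blue tray with its brown vial (white cap at 204,144). The collar is at (203,240), the amber lid at (301,99), the blue cap at (315,147) and the green decoy at (288,184).

```bash
cat >> h.py <<'E'
def line_edge(f,c0,c1,z,dirn,n=12,half=6,chan=2,pol=0):
    """c0,c1 px points along an edge; sample perpendicular profile, find max gradient subpixel; return world pts on plane z"""
    im=cv2.GaussianBlur(f["pixels"],(0,0),0.7)[:,:,chan].astype(np.float32) if chan<3 else cv2.GaussianBlur(cv2.cvtColor(f["pixels"],cv2.COLOR_RGB2GRAY),(0,0),0.7).astype(np.float32)
    c0=np.array(c0,float);c1=np.array(c1,float);t=(c1-c0)/np.linalg.norm(c1-c0);nn=np.array([-t[1],t[0]])
    out=[]
    s=np.arange(-half,half+.01,.1)
    for a in np.linspace(0.05,.95,n):
        p=c0+a*(c1-c0); q=p+s[:,None]*nn
        v=cv2.remap(im,q[:,0].astype(np.float32)[None],q[:,1].astype(np.float32)[None],cv2.INTER_LINEAR)[0]
        gr=np.gradient(v); gr=gr*pol if pol else abs(gr)
        out.append(p+s[np.argmax(gr)]*nn)
    return np.array(out)
E
python3 - <<'E'
from h import *
f=ctrl.grab_frame("wrist"); np.save("f.npy",f,allow_pickle=True)
crop(f,170,115,250,260,4.1,"pics/d1.png"); crop(f,260,70,345,210,4,"pics/d2.png")
h=cv2.cvtColor(f["pixels"],cv2.COLOR_RGB2HSV); H,S,V=cv2.split(h)
roi=np.zeros_like(H,bool); roi[70:205,260:340]=1
R=blobs(roi&((H<12)|(H>172))&(S>120)&(V>50)); B=blobs(roi&(H>105)&(H<130)&(S>150)&(V>60)); print(R,B)
roi=np.zeros_like(H,bool); roi[120:200,185:235]=1
T=blobs(roi&(H>95)&(H<125)&(S>110)); print(T); W=blobs(roi&(S<60)&(V>150)); print(W)
E
```

```text
[([300.2, 99.1], [284, 84, 33, 31, 749])] [([314.7, 147.5], [308, 141, 14, 14, 162])]
[([206.3, 166.2], [188, 131, 37, 66, 1978])]
[([215.1, 162.9], [185, 126, 50, 74, 1206]), ([200.7, 144.9], [193, 138, 16, 15, 190])]
```

View pics/d1.png

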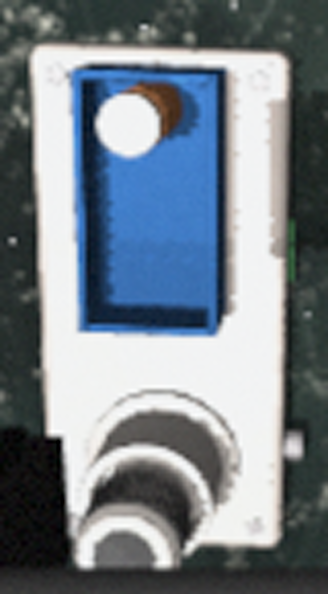

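View pics/d2.png

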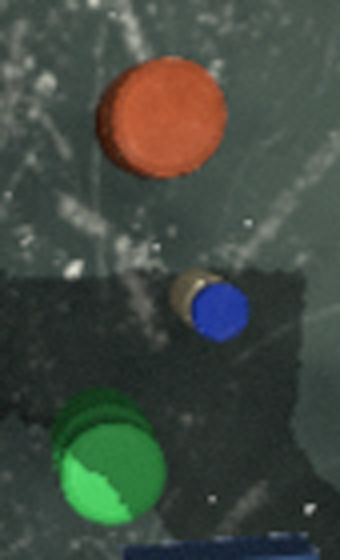

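Run:
```python
from h import *
f=np.load("f.npy",allow_pickle=True).item()
P=lambda u,v:(170+u/4.1,115+v/4.1)
print("jar",ray(f,(301.7,99),75),"vial",ray(f,(314.8,147.6),67),"green",ray(f,(260+113/4,70+472/4),75))
print("brown cap",ray(f,P(129,124),101))
print("collar top",ray(f,P(128,548),130))
for p in [(75,68),(225,68),(218,333),(80,330)]: print("rim",ray(f,P(*p),68)[:2].round(1))
for p in [(32,46),(291,50),(280,547)]: print("base",ray(f,P(*p),30)[:2].round(1))
```

```text
jar [446.31521969 -21.47561549  75.        ] vial [435.52602382  61.95855957  67.        ] green [492.98166872 121.70462213  75.        ]
brown cap [618.41010016  16.28249505 101.        ]
collar top [655.66331701 179.85911508 130.        ]
rim [641.5  -7.5]
rim [580.9   4.7]
rim [610.1 115.6]
rim [669.1 102.3]
base [666.9 -19.3]
base [555.1   5.2]
base [612.5 241.4]
```

Call:
apply_moves(
  plan=[
    [0,0,-0.027,-0.089,-0.072,-0.25,1],
    [0,0,-0.027,-0.089,-0.072,-0.25,1],
    [0,0,-0.027,-0.089,-0.072,-0.25,1],
    [0,0,-0.027,-0.089,-0.072,-0.25,1],
    [0,0,-0.027,-0.089,-0.072,-0.25,1],
    [0,0,-0.027,-0.089,-0.072,-0.25,1],
    [0,0,-0.027,-0.089,-0.072,-0.25,1],
    [0,0,-0.027,-0.089,-0.072,-0.29,1],
    [0,0,-0.027,-0.089,-0.072,-0.33,1],
    [0,0,-0.027,-0.089,-0.072,-0.3645,1],
    [0,0,-0.027,-0.089,-0.072,-0.3645,1],
  ],
  newtons=20,
)

```text
t: 3.3
eef_pos: [445.0, -21.6, 36.1]
ee_rot: [[-0.974, 0.225, -0.006], [0.225, 0.974, -0.002], [0.005, -0.003, -1.0]]
ft_force: [-0.5, 0.2, -0.6]
gripper_width: 87.3
```

Run:
```python
from h import *
f=ctrl.grab_frame("wrist"); cv2.imwrite("pics/e_wrist.png",f["pixels"][:,:,::-1]);f=ctrl.grab_frame("side");crop(f,230,120,380,240,5,"pics/e_side.png")
```

```text
(no output)
```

View pics/e_wrist.png

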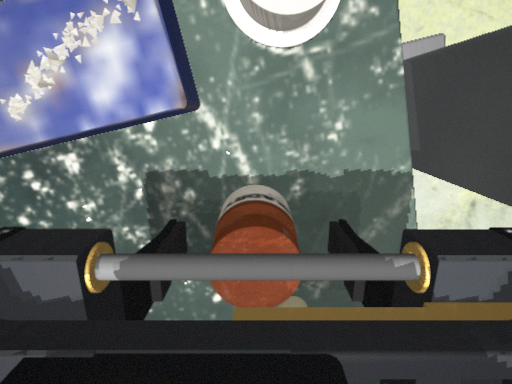

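View pics/e_side.png

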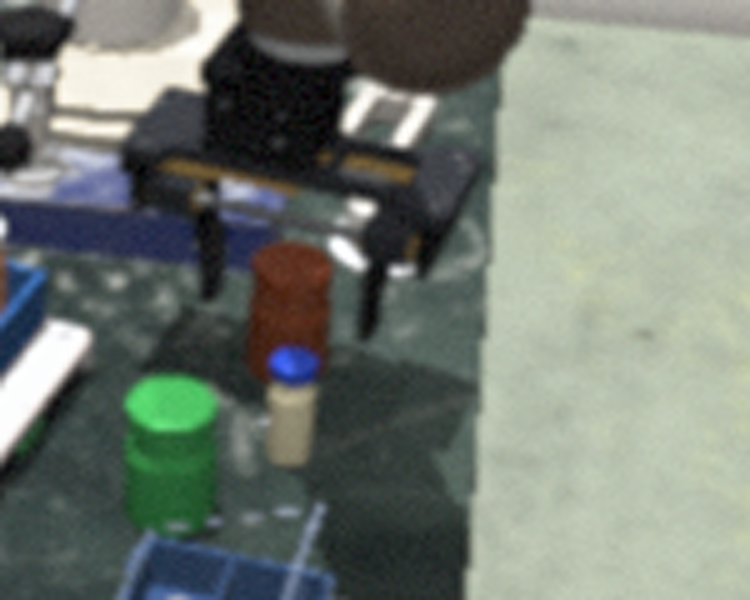

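The jar stands centred between the open jaws, with its lid over columns 211-299 and the fingers at about 180 and 335. Next I close the gripper.

Call:
apply_moves(
  plan=[
    [0,0,0,0,0,0,-0.3],
    [0,0,0,0,0,0,-0.3],
    [0,0,0,0,0,0,-0.3],
    [0,0,0,0,0,0,-0.3],
    [0,0,0,0,0,0,-0.3],
    [0,0,0,0,0,0,-0.3],
    [0,0,0,0,0,0,-0.3],
    [0,0,0,0,0,0,-0.3],
  ],
  newtons=25,
)

```text
t: 4.2
eef_pos: [446.4, -21.0, 38.2]
ee_rot: [[-0.975, 0.224, 0.0], [0.224, 0.975, -0.0], [-0.0, -0.0, -1.0]]
ft_force: [-0.4, -0.0, 1.6]
gripper_width: 47.0
```

Run:
```python
from h import *
s=ctrl.state(); print(s["eef_pos"],s["gripper_width"])
f=ctrl.grab_frame("wrist"); crop(f,180,160,340,320,3.7,"pics/g_wrist.png")
p=s["eef_pos"]; 
for z in (75,0): print(proj(f,[p[0],p[1],z]))
# lid outline predicted, centre at TCP
for a in range(0,360,45): print(a,proj(f,[p[0]+23.5*np.cos(np.radians(a)),p[1]+23.5*np.sin(np.radians(a)),75]).round(1))
```

```text
[446.36330424 -21.04283702  38.21096633] 46.99679882773717
[257.37108915 267.59053163]
[257.23480525 213.21543773]
0 [211.1 277. ]
45 [232.8 302.3]
90 [267.6 307.2]
135 [297.  289.6]
180 [304.6 258. ]
225 [283.9 230.1]
270 [246.2 224.2]
315 [215.7 244.5]
```

View pics/g_wrist.png

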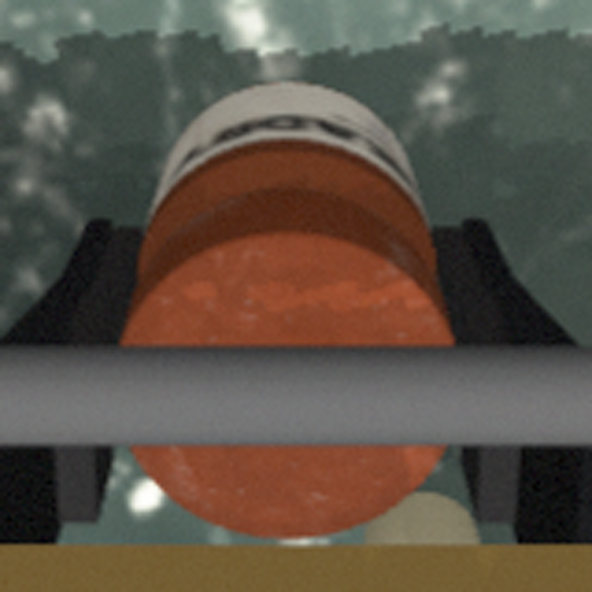

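The gripper holds the jar by its lid (width 47.0 mm), and the lid outline matches the projected TCP within about 1 mm. I lift it and stop beside the tray for a closer look.

Call:
apply_moves(
  plan=[
    [0,0,0,0,0,0.03,-0.3],
    [0,0,0,0,0,0.07,-0.3],
    [0,0,0,0,0,0.12,-0.3],
    [0,0,0,0.192,0.133,0.192,-0.3],
    [0,0,0,0.192,0.133,0.192,-0.3],
    [0,0,0,0.192,0.133,0.192,-0.3],
    [0,0,0,0.192,0.133,0.192,-0.3],
    [0,0,0,0.192,0.133,0.192,-0.3],
    [0,0,0,0.192,0.133,0.192,-0.3],
    [0,0,0,0.192,0.133,0.192,-0.3],
    [0,0,0,0.192,0.133,0.192,-0.3],
  ],
)

```text
t: 5.35
eef_pos: [636.9, 111.4, 228.7]
ee_rot: [[-0.974, 0.225, -0.003], [0.225, 0.974, -0.001], [0.003, -0.001, -1.0]]
ft_force: [-0.8, -0.2, -0.8]
gripper_width: 46.7
```

Run:
```python
from h import *
s=ctrl.state(); print(s["eef_pos"],s["gripper_width"])
f=ctrl.grab_frame("wrist"); np.save("f2.npy",f,allow_pickle=True); cv2.imwrite("pics/h_wrist.png",f["pixels"][:,:,::-1])
```

```text
[636.85654751 111.38385125 228.7059649 ] 46.74439424694365
```

View pics/h_wrist.png

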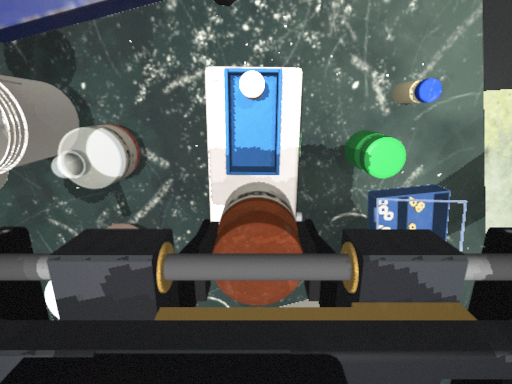

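Run:
```python
from h import *
f=np.load("f2.npy",allow_pickle=True).item()
crop(f,196,56,316,196,4.2,"pics/h2.png")
```

```text
(no output)
```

View pics/h2.png

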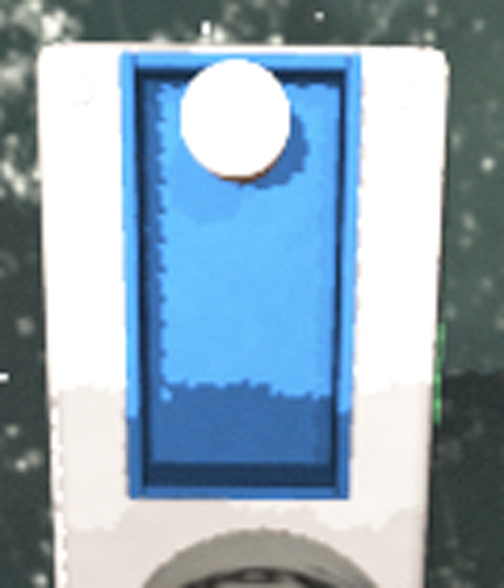

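Run:
```python
from h import *
f=np.load("f2.npy",allow_pickle=True).item()
P=lambda p:(196+(p[0]+.5)/4.2-.5,56+(p[1]+.5)/4.2-.5)
for q in ([(121,53),(361,54),(349,497),(128,497)],[(135,70),(347,71),(335,488),(143,488)]):
    w=np.array([ray(f,P(p),68)[:2] for p in q]); print(w.round(1).tolist(),"c",w.mean(0))
    print([np.linalg.norm(w[i]-w[(i+1)%4]).round(1) for i in range(4)])
    y=(w[2]+w[3]-w[0]-w[1])/2; print("yaw",-np.degrees(np.arctan2(y[0],y[1])), [np.degrees(np.arctan2(*(a-b)[::-1])) for a,b in((w[0],w[1]),(w[3],w[2]))])
print("brown",ray(f,P((236,118)),101))
print("jar chk",-np.array(f["R"]).T@f["t"]); s=ctrl.state(); print(s["eef_pos"],s["ee_rot"])
```

```text
[[643.8, -7.4], [586.1, 6.1], [611.8, 115.3], [670.5, 101.7]] c [628.05660343  53.9482916 ]
[np.float64(59.3), np.float64(112.2), np.float64(60.2), np.float64(112.3)]
yaw -13.526867381519336 [np.float64(-13.15154177298796), np.float64(-13.000648589574324)]
[[641.4, -2.8], [590.2, 9.2], [615.0, 112.0], [665.9, 100.2]] c [628.15231192  54.64779677]
[np.float64(52.6), np.float64(105.8), np.float64(52.2), np.float64(105.9)]
yaw -13.473690357068874 [np.float64(-13.18418710380928), np.float64(-12.999067758475386)]
brown [619.67814449  16.12801716 101.        ]
jar chk [620.53410994  37.4845022  391.02613745]
[636.88747819 111.18057013 229.21078038] [[-9.74446831e-01  2.24606634e-01 -2.28783470e-03]
 [ 2.24608609e-01  9.74448849e-01 -6.43118987e-04]
 [ 2.08492910e-03 -1.14055263e-03 -9.99997176e-01]]
```

The tray rim corners put the tray centre at (628.1, 54.4) with a yaw of about -13.2°. The brown vial sits at tray y ≈ -39. I move above the tray.

Call:
apply_moves(
  plan=[
    [0,0,-0.003,-0.009,-0.057,0,-0.3],
    [0,0,-0.003,-0.009,-0.057,0,-0.3],
    [0,0,-0.003,-0.009,-0.057,-0.04,-0.3],
    [0,0,-0.003,-0.009,-0.057,-0.08,-0.3],
    [0,0,-0.003,-0.009,-0.057,-0.115,-0.3],
    [0,0,-0.003,-0.009,-0.057,-0.115,-0.3],
    [0,0,-0.003,-0.009,-0.057,-0.115,-0.3],
    [0,0,-0.003,-0.009,-0.057,-0.115,-0.3],
  ],
)

```text
t: 6.2
eef_pos: [630.8, 55.1, 117.9]
ee_rot: [[-0.974, 0.227, 0.005], [0.227, 0.974, 0.001], [-0.005, 0.002, -1.0]]
ft_force: [0.4, 0.5, -1.6]
gripper_width: 46.9
```

Run:
```python
from h import *
for i in range(2):
    f=ctrl.grab_frame("wrist"); s=ctrl.state(); print(s["eef_pos"],s["gripper_width"],s["ee_rot"][:,0])
np.save("f3.npy",f,allow_pickle=True); crop(f,180,90,340,310,3,"pics/i_wrist.png")
f=ctrl.grab_frame("side");np.save("f3s.npy",f,allow_pickle=True); crop(f,170,130,290,240,6,"pics/i_side.png")
```

```text
[630.75992436  55.29619584 117.98282884] 46.3984414041609 [-0.97397274  0.22661704 -0.00467081]
[630.57627304  55.34107487 117.75786255] 46.87074961564254 [-0.97394684  0.22673627 -0.00426875]
```

View pics/i_wrist.png

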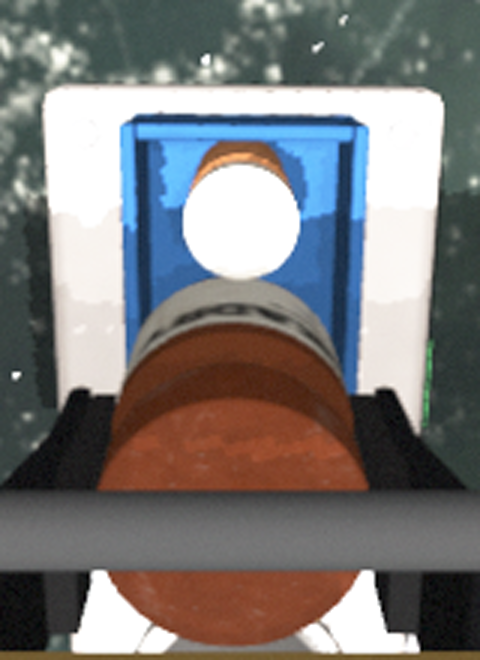

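View pics/i_side.png

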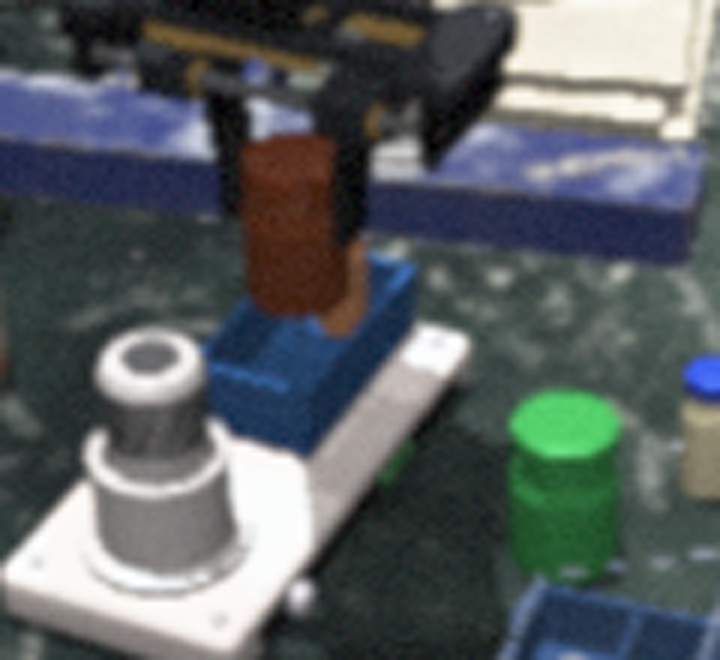

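Run:
```python
from h import *
f=np.load("f3.npy",allow_pickle=True).item(); s=ctrl.state()
P=lambda p:(180+(p[0]+.5)/3-.5,90+(p[1]+.5)/3-.5)
th=np.radians(-13.2); X=np.array([np.cos(th),np.sin(th)]); Y=np.array([-np.sin(th),np.cos(th)])
print("tcp",s["eef_pos"],s["ft_force"])
T=s["eef_pos"][:2]
for n,a in(("rim outer far L",(121,128)),("R",(368,128)),("side L",(127,360)),("R",(359,360)),("innerL",(139,140)),("innerR",(352,140))):
    w=ray(f,P(a),68)[:2]; print(n,w.round(1),"rel tcp x,y",((w-T)@X).round(2),((w-T)@Y).round(2))
w=ray(f,P((240,221)),101)[:2];print("brown",((w-T)@X).round(2),((w-T)@Y).round(2))
w=ray(f,P((234,522)),s["eef_pos"][2]+37)[:2];print("lid",((w-T)@X).round(2),((w-T)@Y).round(2))
```

```text
tcp [630.28087085  55.27484138 117.36570986] [ 0.24496379  1.00129701 -1.70358057]
rim outer far L [644.1  -7.1] rel tcp x,y 27.71 -57.6
R [586.2   6.3] rel tcp x,y -31.77 -57.75
side L [658.1  50.6] rel tcp x,y 28.16 1.81
R [599.3  64.2] rel tcp x,y -32.15 1.6
innerL [640.6  -3.4] rel tcp x,y 23.45 -54.75
innerR [590.5   8.2] rel tcp x,y -28.04 -54.88
brown -0.89 -41.36
lid 0.16 -1.91
```

Call:
apply_moves(
  plan=[
    [0,0,0,-0.001,0.0005,-0.003,-0.3],
    [0,0,0,-0.001,0.0005,-0.003,-0.3],
    [0,0,0,-0.001,0.0005,-0.003,-0.3],
    [0,0,0,-0.001,0.0005,-0.003,-0.3],
    [0,0,0,-0.001,0.0005,-0.003,-0.3],
    [0,0,0,-0.001,0.0005,-0.003,-0.3],
    [0,0,0,-0.001,0.0005,-0.003,-0.3],
    [0,0,0,-0.001,0.0005,-0.003,-0.3],
  ],
)

```text
t: 7.15
eef_pos: [628.2, 55.5, 112.0]
ee_rot: [[-0.974, 0.227, -0.0], [0.227, 0.974, 0.0], [0.0, 0.0, -1.0]]
ft_force: [-1.0, 0.7, -0.8]
gripper_width: 46.7
```

Run:
```python
from h import *
f=ctrl.grab_frame("wrist"); s=ctrl.state(); print(s["eef_pos"],s["ft_force"],s["ee_rot"])
np.save("f3.npy",f,allow_pickle=True); crop(f,180,90,340,310,3,"pics/j_wrist.png")
```

```text
[628.22125975  55.45046681 112.04304429] [ 0.05537153  1.0028068  -0.9930114 ] [[-9.73882382e-01  2.27053093e-01 -5.07049451e-06]
 [ 2.27053093e-01  9.73882382e-01  6.15461885e-06]
 [ 6.33549051e-06  4.84260341e-06 -1.00000000e+00]]
```

View pics/j_wrist.png

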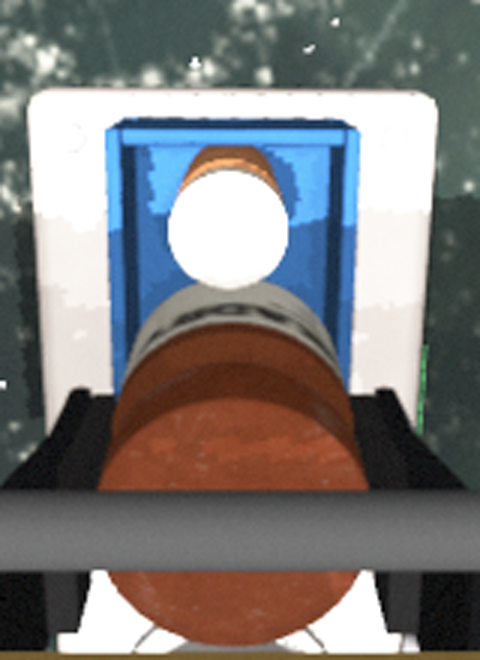

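The jar is now centred over the tray: the rim spans crop columns 105-358 and the lid spans 98-370. I lower it slowly.

Call:
apply_moves(
  plan=[
    [0,0,0,0,0,-0.006,-0.3],
    [0,0,0,0,0,-0.012,-0.3],
    [0,0,0,0,0,-0.018,-0.3],
    [0,0,0,0,0,-0.022,-0.3],
    [0,0,0,0,0,-0.026,-0.3],
    [0,0,0,0,0,-0.026,-0.3],
    [0,0,0,0,0,-0.026,-0.3],
  ],
)

```text
t: 7.9
eef_pos: [628.3, 55.5, 86.0]
ee_rot: [[-0.974, 0.227, 0.0], [0.227, 0.974, -0.0], [-0.0, -0.0, -1.0]]
ft_force: [0.8, 0.4, -1.1]
gripper_width: 46.8
```

Run:
```python
from h import *
f=ctrl.grab_frame("wrist"); s=ctrl.state(); print(s["eef_pos"],s["ft_force"],s["ft_torque"])
crop(f,180,90,340,310,3,"pics/k_wrist.png")
```

```text
[628.41882071  55.522436    86.26556899] [-0.04907411  0.43068093 -0.61762899] [ 0.02435788  0.0668328  -0.01092457]
```

View pics/k_wrist.png

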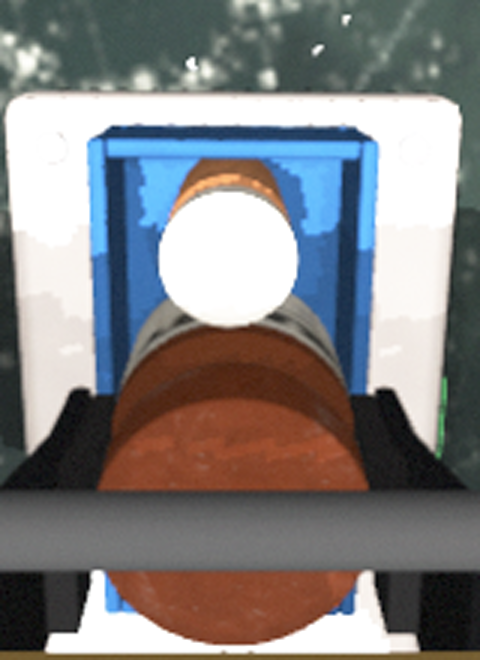

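Call:
apply_moves(
  plan=[
    [0,0,0,0,0,-0.005,-0.3],
    [0,0,0,0,0,-0.009,-0.3],
    [0,0,0,0,0,-0.012,-0.3],
    [0,0,0,0,0,-0.0135,-0.3],
    [0,0,0,0,0,-0.0135,-0.3],
    [0,0,0,0,0,-0.0135,-0.3],
  ],
)

```text
t: 8.55
eef_pos: [628.3, 55.5, 72.5]
ee_rot: [[-0.974, 0.227, 0.0], [0.227, 0.974, 0.0], [-0.0, 0.0, -1.0]]
ft_force: [-0.6, 0.3, -0.5]
gripper_width: 46.8
```

Run:
```python
from h import *
s=ctrl.state(); print(s["eef_pos"],s["ft_force"],s["ft_torque"])
```

```text
[628.31218616  55.5308994   72.54183655] [-0.64451772  0.34057422 -0.45387255] [0.02311326 0.10133677 0.02567662]
```

Call:
apply_moves(
  plan=[
    [0,0,0,0,0,-0.0006,-0.3],
    [0,0,0,0,0,-0.0006,-0.3],
    [0,0,0,0,0,-0.0006,0.5],
    [0,0,0,0,0,-0.0006,0.5],
    [0,0,0,0,0,-0.0006,0.5],
    [0,0,0,0,0,-0.0006,0.5],
    [0,0,0,0,0,0.03,0.5],
    [0,0,0,0,0,0.08,0.5],
    [0,0,0,0,0,0.12,0.5],
    [0,0,0,0,0,0.12,0.5],
  ],
)

```text
t: 9.55
eef_pos: [632.1, 56.0, 200.3]
ee_rot: [[-0.974, 0.226, 0.014], [0.226, 0.974, 0.003], [-0.013, 0.006, -1.0]]
ft_force: [-0.4, -1.3, 0.9]
gripper_width: 64.9
```

Run:
```python
from h import *
f=ctrl.grab_frame("wrist"); s=ctrl.state(); print(s["eef_pos"],s["gripper_width"])
np.save("f4.npy",f,allow_pickle=True); cv2.imwrite("pics/l_wrist.png",f["pixels"][:,:,::-1])
```

```text
[630.07411307  55.96088178 196.56295754] 64.9495167465067
```

View pics/l_wrist.png

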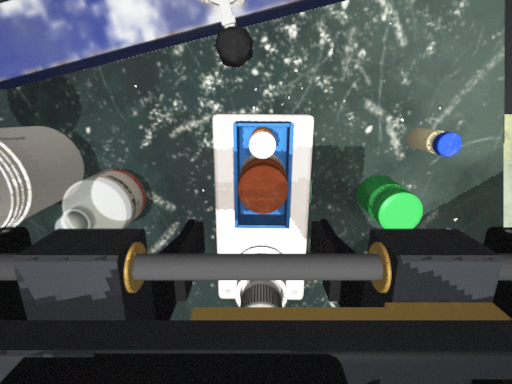

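The jar stands upright in the tray behind the brown vial: lid at (262,187), white cap at (262,144). Next is the blue vial.

Call:
apply_moves(
  plan=[
    [0,0,0,-0.193,0.0065,-0.06,0.5],
    [0,0,0,-0.193,0.0065,-0.06,0.5],
    [0,0,0,-0.193,0.0065,-0.06,0.5],
    [0,0,0,-0.193,0.0065,-0.06,0.5],
    [0,0,0,-0.193,0.0065,-0.06,0.5],
    [0,0,0,-0.193,0.0065,-0.06,0.5],
    [0,0,0,-0.193,0.0065,-0.08,0.5],
    [0,0,0,-0.193,0.0065,-0.11,0.5],
    [0,0,0,-0.193,0.0065,-0.14,0.5],
    [0,0,0,-0.193,0.0065,-0.154,0.5],
    [0,0,0,-0.193,0.0065,-0.154,0.5],
    [0,0,0,-0.193,0.0065,-0.154,0.5],
    [0,0,0,-0.193,0.0065,-0.154,0.5],
  ],
)

```text
t: 10.9
eef_pos: [436.6, 62.5, 39.4]
ee_rot: [[-0.974, 0.227, 0.002], [0.227, 0.974, 0.001], [-0.002, 0.002, -1.0]]
ft_force: [-0.2, 0.4, 0.3]
gripper_width: 65.5
```

Run:
```python
from h import *
f=ctrl.grab_frame("wrist"); s=ctrl.state(); print(s["eef_pos"],s["gripper_width"])
crop(f,130,100,390,320,3,"pics/m_wrist.png"); print(proj(f,[*s["eef_pos"][:2],67]), [ (3*(p[0]-130),3*(p[1]-100)) for p in [proj(f,[*s["eef_pos"][:2],67])]])
```

```text
[436.4028812   62.46789318  39.5109631 ] 65.36648791093376
[257.52826424 258.12355997] [(np.float64(382.5847927138686), np.float64(474.37067991878735))]
```

View pics/m_wrist.png

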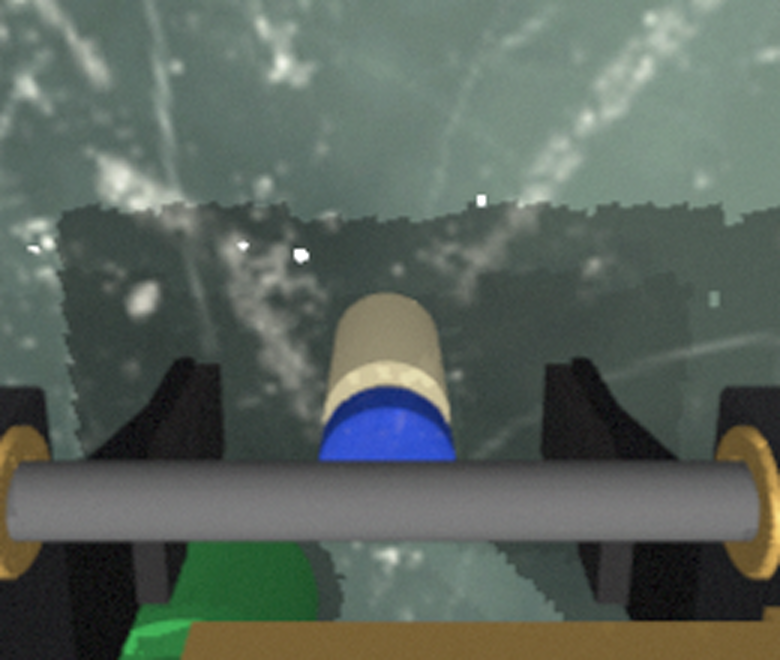

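Call:
apply_moves(
  plan=[
    [0,0,0,0,0,0,-0.6],
    [0,0,0,0,0,0,-0.6],
    [0,0,0,0,0,0,-0.6],
    [0,0,0,0,0,0,-0.6],
    [0,0,0,0,0,0,-0.6],
    [0,0,0,0,0,0,-0.6],
    [0,0,0,0,0,0,-0.6],
  ],
  newtons=15,
)

```text
t: 11.65
eef_pos: [435.2, 62.0, 38.5]
ee_rot: [[-0.974, 0.227, -0.0], [0.227, 0.974, -0.0], [0.0, -0.0, -1.0]]
ft_force: [0.1, 0.2, -0.1]
gripper_width: 24.6
```

Run:
```python
from h import *
f=ctrl.grab_frame("wrist"); s=ctrl.state(); print(s["eef_pos"],s["gripper_width"],s["ft_force"])
crop(f,180,160,340,320,3.7,"pics/n_wrist.png")
f=np.load("f4.npy",allow_pickle=True).item(); crop(f,200,100,330,240,4,"pics/l2.png")
```

```text
[435.21510384  61.96941505  38.55439906] 24.638111746229484 [ 0.03077312  0.71415786 -0.23374567]
```

View pics/n_wrist.png

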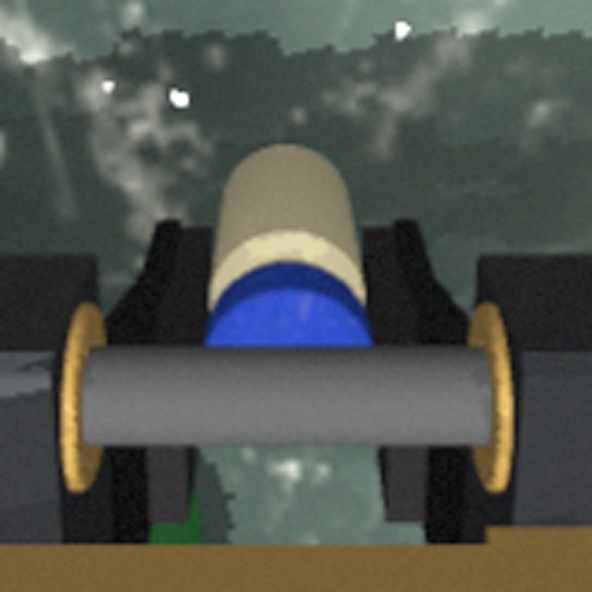

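View pics/l2.png

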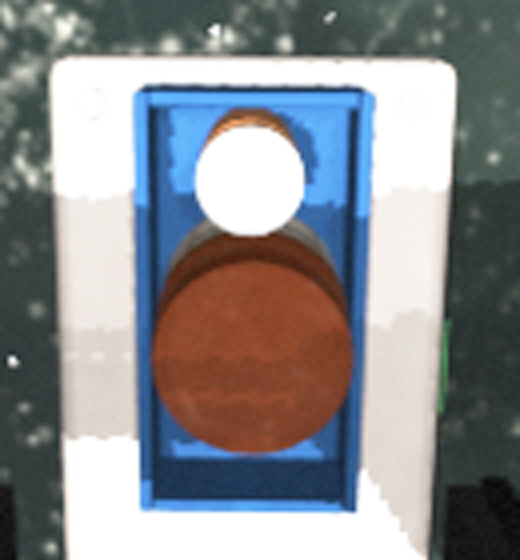

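Run:
```python
from h import *
f=np.load("f4.npy",allow_pickle=True).item()
P=lambda p:(200+(p[0]+.5)/4-.5,100+(p[1]+.5)/4-.5)
th=np.radians(-13.2); X=np.array([np.cos(th),np.sin(th)]); Y=np.array([-np.sin(th),np.cos(th)])
T=np.array([628.1,54.4])
q=[(135,94),(374,93),(356,511),(140,510)]
w=np.array([ray(f,P(p),68)[:2] for p in q]); c=w.mean(0); print(c)
for n,p,z in(("jar",(252.5,357),109),("brown",(250,181),101)):
    d=ray(f,P(p),z)[:2]-c; print(n,d@X,d@Y)
```

```text
[627.74329274  53.75559231]
jar -0.16223631390162574 0.08343263336235543
brown 0.6775019817572305 -38.84941059595536
```

The vial is gripped at 24.6 mm. The jar stands at tray (-0.2, +0.1) and the brown vial at (0.7, -38.8), so the vial goes to y ≈ +39.

Call:
apply_moves(
  plan=[
    [0,0,0,0,0,0.03,-0.6],
    [0,0,0,0,0,0.08,-0.6],
    [0,0,0,0,0,0.13,-0.6],
    [0,0,0,0.202,0.0315,0.13,-0.6],
    [0,0,0,0.202,0.0315,0.13,-0.6],
    [0,0,0,0.202,0.0315,0.13,-0.6],
    [0,0,0,0.202,0.0315,0.13,-0.6],
    [0,0,0,0.202,0.0315,0.13,-0.6],
    [0,0,0,0.202,0.0315,0.13,-0.6],
    [0,0,0,0.202,0.0315,0.12,-0.6],
    [0,0,0,0.202,0.0315,0.12,-0.6],
    [0,0,0,0.202,0.0315,0.12,-0.6],
    [0,0,0,0.202,0.0315,0.12,-0.6],
    [0,0,0,0.202,0.0315,0.12,-0.6],
  ],
)

```text
t: 13.1
eef_pos: [637.1, 93.6, 159.3]
ee_rot: [[-0.974, 0.227, 0.001], [0.227, 0.974, 0.0], [-0.001, 0.001, -1.0]]
ft_force: [-0.0, 0.1, -0.4]
gripper_width: 24.2
```

Run:
```python
from h import *
f=ctrl.grab_frame("wrist"); s=ctrl.state(); print(s["eef_pos"],s["gripper_width"])
np.save("f5.npy",f,allow_pickle=True); crop(f,180,90,340,310,3,"pics/o_wrist.png")
```

```text
[637.13288606  93.52418144 159.21700064] 24.274403458983393
```

View pics/o_wrist.png

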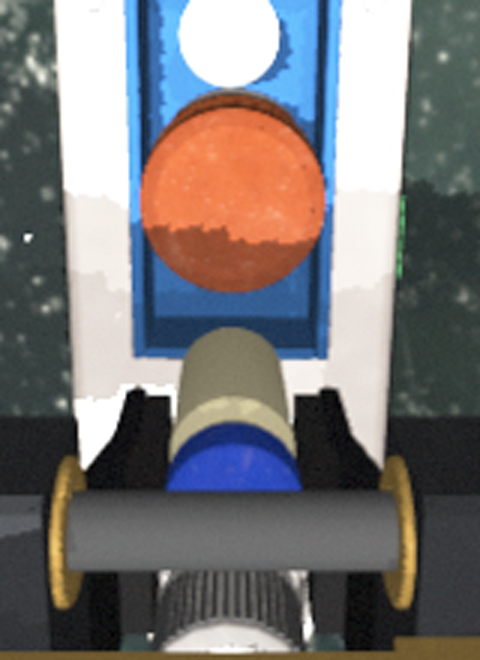

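Run:
```python
from h import *
f=np.load("f5.npy",allow_pickle=True).item();s=ctrl.state(); T=s["eef_pos"][:2]
P=lambda p:(180+(p[0]+.5)/3-.5,90+(p[1]+.5)/3-.5)
th=np.radians(-13.2); X=np.array([np.cos(th),np.sin(th)]); Y=np.array([-np.sin(th),np.cos(th)])
for n,p,z in(("outL",(133,357),68),("outR",(327,357),68),("inL",(145,348),68),("inR",(316,348),68),("jar",(233,200),109),("vialbottom front edge",(233,327),121)):
    d=ray(f,P(p),z)[:2]-T; print(n,(d@X).round(2),(d@Y).round(2))
```

```text
outL 30.8 15.69
outR -29.4 15.57
inL 27.0 12.73
inR -25.9 12.62
jar -0.09 -40.33
vialbottom front edge -0.14 -11.26
```

Run:
```python
from h import *
f=np.load("f5.npy",allow_pickle=True).item();s=ctrl.state(); p=s["eef_pos"]
Y=np.array([.2284,.9736]); 
def q(r,z): 
    u=proj(f,[p[0]+Y[0]*r,p[1]+Y[1]*r,z]); return ((u-[180,90])*3).round(1)
for dy in(-1.5,0,1.5): print(dy,"captop front",q(dy-12.5,p[2]+28.6),"cap bottom front",q(dy-12.5,p[2]+17.6),"bottom front",q(dy-12.5,p[2]-38.4))
crop(f,220,190,300,270,7,"pics/o2.png")
```

```text
-1.5 captop front [231.4 432.7] cap bottom front [231.4 406.7] bottom front [231.4 315. ]
0 captop front [231.4 440.9] cap bottom front [231.4 414.4] bottom front [231.4 320.9]
1.5 captop front [231.4 449. ] cap bottom front [231.4 422.1] bottom front [231.4 326.8]
```

View pics/o2.png

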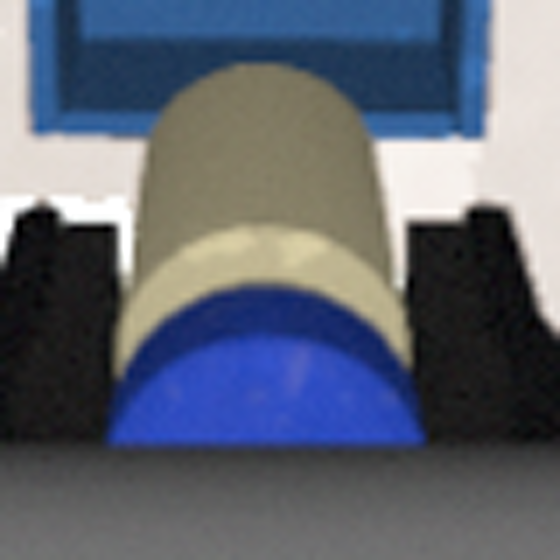

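Relative to the TCP, the vial's centre is about +1 mm along tray y and the middle of the free gap is -1.5 mm. I shift 2.5 mm towards the jar and lower.

Call:
apply_moves(
  plan=[
    [0,0,0,0,-0.0025,-0.02,-0.6],
    [0,0,0,0,-0.0025,-0.03,-0.6],
    [0,0,0,0,-0.0025,-0.038,-0.6],
    [0,0,0,0,-0.0025,-0.038,-0.6],
    [0,0,0,0,-0.0025,-0.038,-0.6],
    [0,0,0,0,-0.0025,-0.046,-0.6],
    [0,0,0,0,-0.0025,-0.052,-0.6],
    [0,0,0,0,-0.0025,-0.058,-0.6],
    [0,0,0,0,-0.0025,-0.058,-0.6],
    [0,0,0,0,-0.0025,-0.058,-0.6],
  ],
)

```text
t: 14.15
eef_pos: [637.2, 90.9, 100.3]
ee_rot: [[-0.974, 0.227, -0.0], [0.227, 0.974, -0.0], [0.0, -0.0, -1.0]]
ft_force: [0.2, -1.0, -0.1]
gripper_width: 24.3
```

Run:
```python
from h import *
f=ctrl.grab_frame("wrist"); s=ctrl.state(); print(s["eef_pos"],s["gripper_width"],s["ft_force"],s["ft_torque"])
np.save("f5.npy",f,allow_pickle=True); crop(f,180,90,340,310,3,"pics/p_wrist.png")
g=ctrl.grab_frame("side"); crop(g,170,130,290,240,6,"pics/p_side.png")
```

```text
[637.38516785  91.00090381 100.62577841] 24.518947126321727 [ 0.47288994  0.82766398 -0.49971522] [0.00270288 0.0598792  0.06946137]
```

View pics/p_wrist.png

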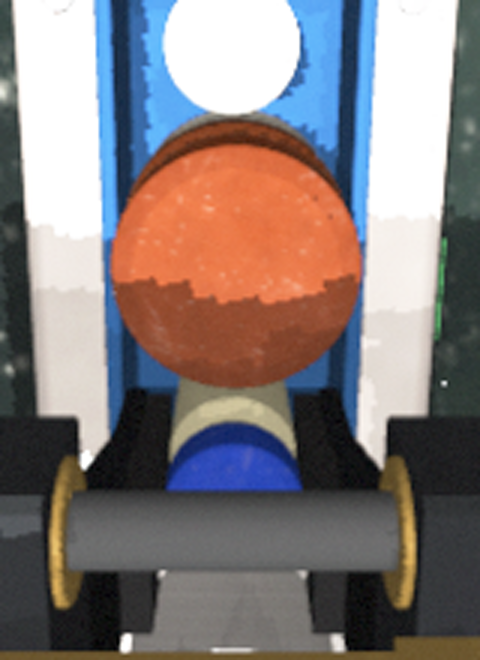

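View pics/p_side.png

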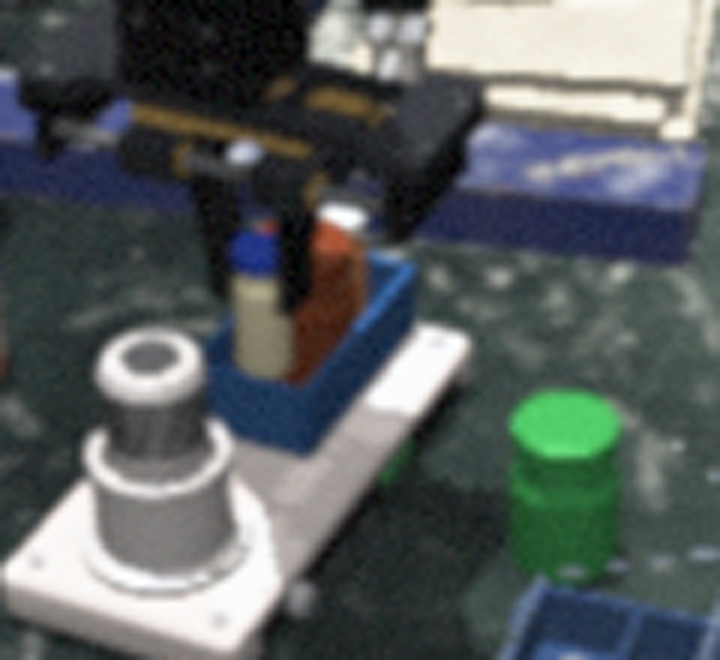

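The vial is inside the tray wall with no contact force. I finish lowering and check the force before letting go.

Call:
apply_moves(
  plan=[
    [0,0,0,0,0,-0.008,-0.6],
    [0,0,0,0,0,-0.016,-0.6],
    [0,0,0,0,0,-0.022,-0.6],
    [0,0,0,0,0,-0.026,-0.6],
    [0,0,0,0,0,-0.0275,-0.6],
    [0,0,0,0,0,-0.0275,-0.6],
    [0,0,0,0,0,-0.0275,-0.6],
  ],
)

```text
t: 14.95
eef_pos: [637.4, 91.0, 73.2]
ee_rot: [[-0.974, 0.227, 0.001], [0.227, 0.974, 0.0], [-0.0, 0.0, -1.0]]
ft_force: [0.1, -0.1, -0.1]
gripper_width: 24.3
```

Run:
```python
from h import *
f=ctrl.grab_frame("wrist"); s=ctrl.state(); print(s["eef_pos"],s["gripper_width"],s["ft_force"],s["ft_torque"])
crop(f,180,90,340,310,3,"pics/q_wrist.png")
```

```text
[637.41496259  91.03703197  73.2454274 ] 24.72224554754909 [ 0.18876694 -0.06642592  0.73778659] [-0.00398073  0.09291091 -0.01606776]
```

View pics/q_wrist.png

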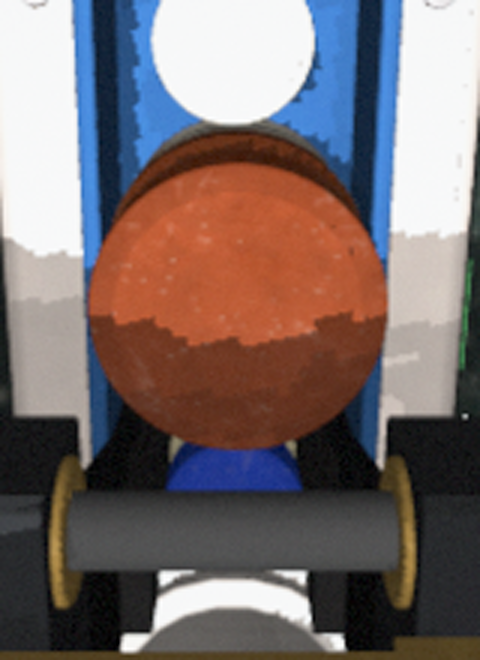

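Call:
apply_moves(
  plan=[
    [0,0,0,0,0,-0.0008,-0.6],
    [0,0,0,0,0,-0.0008,-0.6],
    [0,0,0,0,0,-0.0008,-0.6],
    [0,0,0,0,0,-0.0008,0.2],
    [0,0,0,0,0,-0.0008,0.2],
    [0,0,0,0,0,-0.0008,0.2],
    [0,0,0,0,0,-0.0008,0.2],
    [0,0,0,0,0,0.03,0.2],
    [0,0,0,0,0,0.07,0.2],
    [0,0,0,0,0,0.12,0.2],
    [0,0,0,0.034,0.147,0.17,1],
    [0,0,0,0.034,0.147,0.17,1],
    [0,0,0,0.034,0.147,0.17,1],
    [0,0,0,0.034,0.147,0.17,1],
    [0,0,0,0.034,0.147,0.17,1],
    [0,0,0,0.034,0.147,0.17,1],
    [0,0,0,0.034,0.147,0.17,1],
    [0,0,0,0.034,0.147,0.17,1],
    [0,0,0,0.034,0.147,0.17,1],
  ],
)

```text
t: 16.9
eef_pos: [671.2, 236.7, 243.1]
ee_rot: [[-0.974, 0.228, -0.0], [0.228, 0.974, -0.0], [0.0, -0.0, -1.0]]
ft_force: [0.5, -0.3, 0.3]
gripper_width: 86.5
```

Run:
```python
from h import *
f=ctrl.grab_frame("wrist"); s=ctrl.state(); print(s["eef_pos"],s["gripper_width"],s["joints"])
np.save("f6.npy",f,allow_pickle=True); crop(f,160,20,370,300,2.1,"pics/r_wrist.png")
g=ctrl.grab_frame("side"); crop(g,170,130,290,240,6,"pics/r_side.png")
```

```text
[671.18888174 237.00753756 243.10928368] 86.95553239826077 [ 3.24223807e+01  3.01571676e+01  1.65170780e+01 -2.62666660e-05
 -7.63708291e+01 -4.56065609e+01]
```

View pics/r_wrist.png

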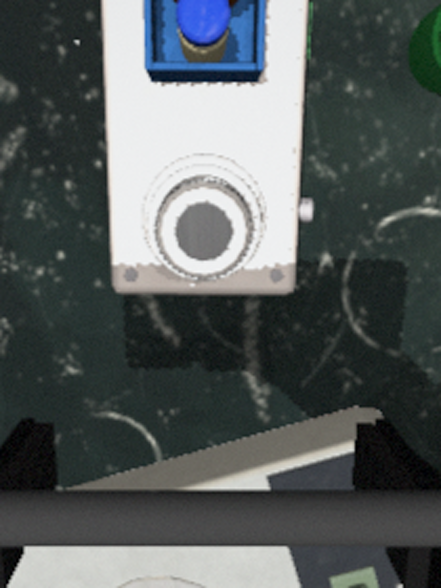

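View pics/r_side.png

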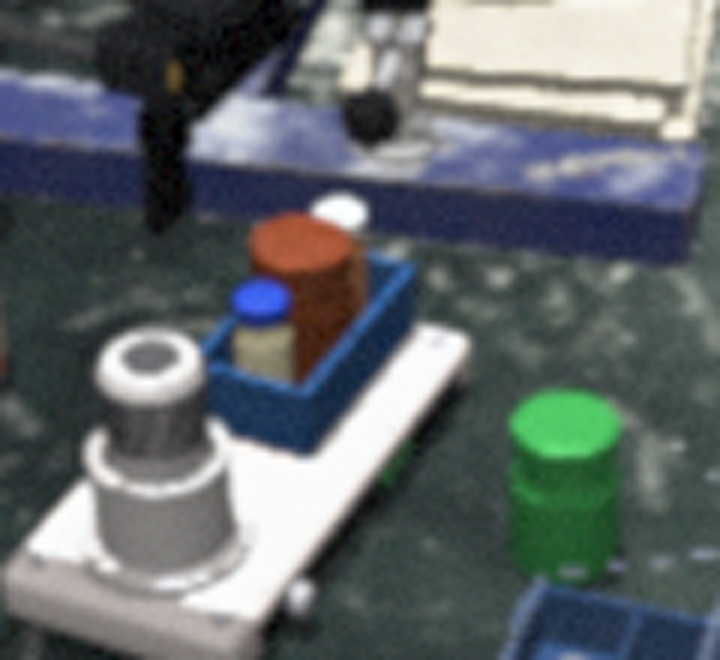

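All three stand upright in the tray. In the last wrist view the collar's grey top disc is at about crop (204,231). I zoom in on it to measure it.

Run:
```python
from h import *
f=np.load("f6.npy",allow_pickle=True).item(); s=ctrl.state()
crop(f,220,90,295,165,8,"pics/r2.png")
g=cv2.cvtColor(f["pixels"],cv2.COLOR_RGB2GRAY)
sub=cv2.resize(g[90:165,220:295],None,fx=8,fy=8,interpolation=cv2.INTER_CUBIC)
# grey disc
hs=cv2.cvtColor(f["pixels"],cv2.COLOR_RGB2HSV)
m=(sub<170).astype(np.uint8)
n,l,st,c=cv2.connectedComponentsWithStats(m)
for i in range(1,n):
    if st[i,4]>2000: print(st[i],c[i])
```

```text
[   95   111   395   415 25516] [296.27347547 323.91938392]
[  188   209   221   224 37187] [296.09000457 322.21044989]
[   0  457   49   59 2410] [ 21.89170124 487.64854772]
[ 545  462   55   60 2579] [572.11050795 489.7099651 ]
[    0   534   600    66 37883] [296.89504527 567.91563498]
```

View pics/r2.png

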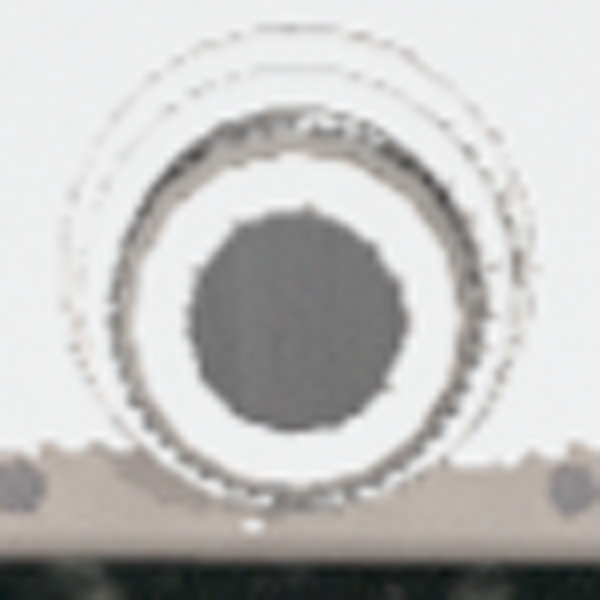

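Run:
```python
from h import *
f=np.load("f6.npy",allow_pickle=True).item(); s=ctrl.state(); p=s["eef_pos"]
th=np.radians(-13.2); X=np.array([np.cos(th),np.sin(th)]); Y=np.array([-np.sin(th),np.cos(th)])
c=ray(f,(220+298.5/8-.5,90+321.5/8-.5),130); print(c,p, (c-p)[:2]@X,(c-p)[:2]@Y, (c[:2]-[628.1,54.4])@X,(c[:2]-[628.1,54.4])@Y)
# vial/turret check: rim corners near
```

```text
[658.86155725 183.17526319 130.        ] [671.22200178 237.26364609 243.12962967] 0.3172612673171127 -55.48182674710475 0.5428597577076957 132.39730781990235
```

The collar is at (658.8, 183.3), which agrees with the shaker model. Joint 6 has plenty of room for a clockwise turn. I move down around it.

Call:
apply_moves(
  plan=[
    [0,0,0,-0.0124,-0.0547,-0.04,1],
    [0,0,0,-0.0124,-0.0547,-0.06,1],
    [0,0,0,-0.0124,-0.0547,-0.08,1],
    [0,0,0,-0.0124,-0.0547,-0.1,1],
    [0,0,0,-0.0124,-0.0547,-0.12,1],
    [0,0,0,-0.0124,-0.0547,-0.135,1],
    [0,0,0,-0.0124,-0.0547,-0.1444,1],
    [0,0,0,-0.0124,-0.0547,-0.1444,1],
    [0,0,0,-0.0124,-0.0547,-0.1444,1],
    [0,0,0,-0.0124,-0.0547,-0.1444,1],
    [0,0,0,-0.0124,-0.0547,-0.1444,1],
  ],
)

```text
t: 18.1
eef_pos: [659.3, 183.5, 99.8]
ee_rot: [[-0.974, 0.227, 0.002], [0.227, 0.974, 0.001], [-0.002, 0.001, -1.0]]
ft_force: [-0.6, -0.1, -0.6]
gripper_width: 86.8
```

Run:
```python
from h import *
f=ctrl.grab_frame("wrist"); s=ctrl.state(); print(s["eef_pos"],s["gripper_width"],s["ft_force"],s["ft_torque"])
crop(f,130,60,390,320,2.3,"pics/s_wrist.png")
g=ctrl.grab_frame("side"); crop(g,140,130,260,240,6,"pics/s_side.png")
```

```text
[659.21859777 183.46612297  99.63435299] 86.99301112601302 [ 0.03165434 -0.0338543  -0.03696702] [0.06840754 0.09083145 0.00220079]
```

View pics/s_wrist.png

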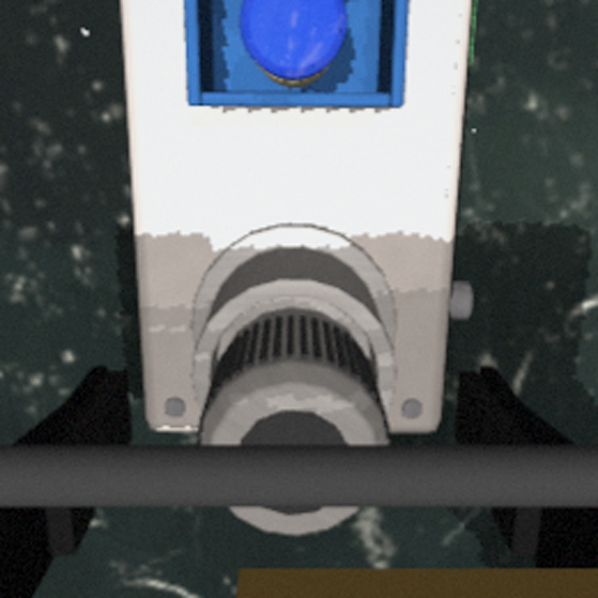

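View pics/s_side.png

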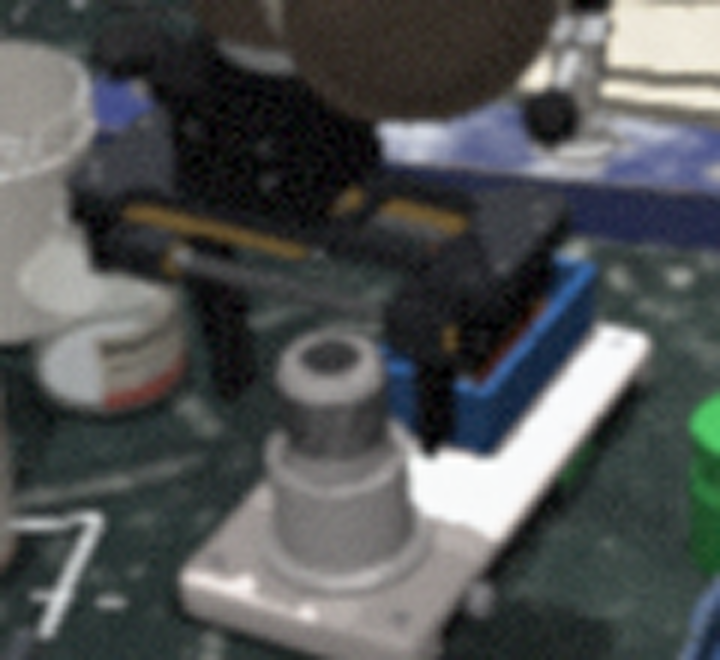

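The collar is centred between the fingers (collar at crop columns 200-388, fingers at about 120 and 465). I close at 45 N.

Call:
apply_moves(
  plan=[
    [0,0,0,0,0,0,-0.3],
    [0,0,0,0,0,0,-0.3],
    [0,0,0,0,0,0,-0.3],
    [0,0,0,0,0,0,-0.3],
    [0,0,0,0,0,0,-0.3],
    [0,0,0,0,0,0,-0.3],
    [0,0,0,0,0,0,-0.3],
    [0,0,0,0,0,0,-0.3],
  ],
  newtons=45,
)

```text
t: 19.0
eef_pos: [659.1, 183.2, 98.7]
ee_rot: [[-0.974, 0.227, 0.001], [0.227, 0.974, 0.0], [-0.001, 0.0, -1.0]]
ft_force: [0.9, -0.2, -0.9]
gripper_width: 44.1
```

Run:
```python
from h import *
s=ctrl.state(); print(s["eef_pos"],s["gripper_width"],s["ft_force"],s["ft_torque"])
```

```text
[659.05379142 183.21737684  98.70385978] 44.119938408983785 [ 0.90084031 -0.22077703 -0.85509786] [-0.10048578 -0.21932587  0.0127263 ]
```

Call:
apply_moves(
  plan=[
    [0,0,0,0,0,-0.002,-0.3],
    [0,0,0,0,0,-0.004,-0.3],
    [0,0,0,0,0,-0.006,-0.3],
    [0,0,0,0,0,-0.006,-0.3],
    [0,0,0,0,0,-0.006,-0.3],
  ],
)

```text
t: 19.5
eef_pos: [659.1, 183.3, 94.5]
ee_rot: [[-0.974, 0.226, 0.001], [0.226, 0.974, -0.0], [-0.001, 0.0, -1.0]]
ft_force: [-2.2, -1.3, 8.0]
gripper_width: 44.0
```

Run:
```python
from h import *
s=ctrl.state(); print(s["eef_pos"],s["gripper_width"],s["ft_force"],s["ft_torque"])
```

```text
[659.09851691 183.28554575  94.45922011] 44.02042891650883 [-2.18592472 -1.29710466  8.04902007] [-0.23405511  0.74710925 -0.01394894]
```

Blocked on the pin after 4.2 mm, at 8 N. I turn clockwise in stages of about 17° while pressing.

Call:
apply_moves(
  plan=[
    [0,0,-0.05,0,0,-0.001,-0.3],
    [0,0,-0.1,0,0,-0.001,-0.3],
    [0,0,-0.15,0,0,-0.001,-0.3],
    [0,0,-0.2,0,0,-0.001,-0.3],
    [0,0,-0.25,0,0,-0.001,-0.3],
    [0,0,-0.3,0,0,-0.001,-0.3],
    [0,0,-0.3,0,0,-0.001,-0.3],
  ],
)

```text
t: 20.2
eef_pos: [659.1, 183.4, 94.3]
ee_rot: [[-0.863, 0.505, 0.002], [0.505, 0.863, -0.0], [-0.002, 0.001, -1.0]]
ft_force: [-3.8, -1.3, 10.2]
gripper_width: 43.9
```

Run:
```python
from h import *
s=ctrl.state(); r=s["ee_rot"]; print(s["eef_pos"],np.degrees(np.arctan2(r[1,0],r[0,0])),s["gripper_width"],s["ft_force"],s["ft_torque"])
```

```text
[659.12232191 183.36370972  94.31683004] 149.6957308816764 43.93770538198545 [-3.76074422 -1.34737024 10.1661175 ] [-0.10976898  1.15471362 -0.04062574]
```

Call:
apply_moves(
  plan=[
    [0,0,-0.05,0,0,0,-0.3],
    [0,0,-0.1,0,0,0,-0.3],
    [0,0,-0.15,0,0,0,-0.3],
    [0,0,-0.2,0,0,0,-0.3],
    [0,0,-0.2,0,0,0,-0.3],
    [0,0,-0.2,0,0,0,-0.3],
  ],
)

```text
t: 20.8
eef_pos: [659.1, 183.4, 94.0]
ee_rot: [[-0.746, 0.666, 0.002], [0.666, 0.746, 0.0], [-0.001, 0.001, -1.0]]
ft_force: [-2.1, -1.5, 8.9]
gripper_width: 43.5
```

Run:
```python
from h import *
s=ctrl.state(); r=s["ee_rot"]; print(s["eef_pos"],np.degrees(np.arctan2(r[1,0],r[0,0])),s["gripper_width"],s["ft_force"],s["ft_torque"])
```

```text
[659.12713139 183.36854837  93.99171682] 138.26901636102662 43.53066983935794 [-2.07818789 -1.48481457  8.93784351] [-0.14698465  0.98065711 -0.03860873]
```

Call:
apply_moves(
  plan=[
    [0,0,-0.05,0,0,0,-0.3],
    [0,0,-0.1,0,0,0,-0.3],
    [0,0,-0.15,0,0,0,-0.3],
    [0,0,-0.2,0,0,0,-0.3],
    [0,0,-0.2,0,0,0,-0.3],
    [0,0,-0.2,0,0,0,-0.3],
  ],
)

```text
t: 21.4
eef_pos: [659.0, 183.4, 92.1]
ee_rot: [[-0.6, 0.8, 0.001], [0.8, 0.6, 0.0], [-0.0, 0.001, -1.0]]
ft_force: [-0.2, -0.2, 3.7]
gripper_width: 43.7
```

Run:
```python
from h import *
s=ctrl.state(); r=s["ee_rot"]; print(s["eef_pos"],np.degrees(np.arctan2(r[1,0],r[0,0])),s["gripper_width"],s["ft_force"],s["ft_torque"])
f=ctrl.grab_frame("wrist");crop(f,130,60,390,320,2.3,"pics/t_wrist.png")
```

```text
[659.04992128 183.35882123  92.14497157] 126.83570721025258 43.66019073139483 [-0.23826421 -0.2212411   3.7274887 ] [-0.03670824  0.1177467  -0.02738967]
```

View pics/t_wrist.png

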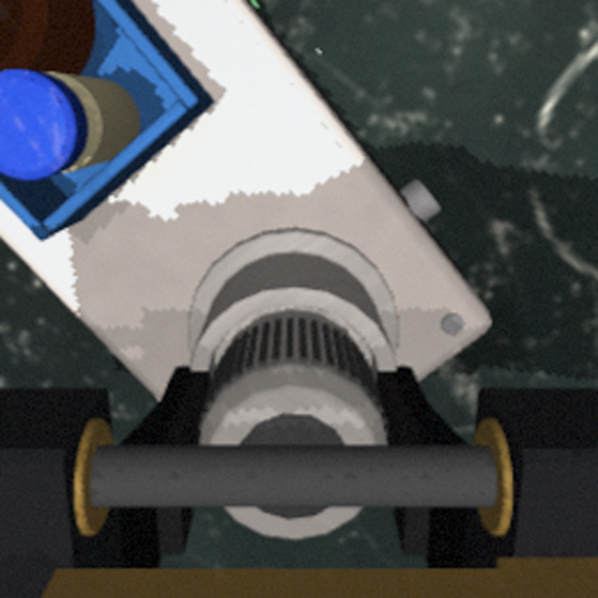

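The tip dropped to 92.1 mm and the force fell to 3.7 N, so the keyway has found the pin. I stop turning and push home.

Call:
apply_moves(
  plan=[
    [0,0,0,0,0,-0.002,-0.3],
    [0,0,0,0,0,-0.004,-0.3],
    [0,0,0,0,0,-0.006,-0.3],
    [0,0,0,0,0,-0.008,-0.3],
    [0,0,0,0,0,-0.008,-0.3],
    [0,0,0,0,0,-0.008,-0.3],
    [0,0,0,0,0,-0.008,-0.3],
  ],
  newtons=55,
)

```text
t: 22.15
eef_pos: [659.1, 183.4, 85.5]
ee_rot: [[-0.599, 0.8, 0.001], [0.8, 0.599, 0.0], [-0.001, 0.001, -1.0]]
ft_force: [-2.9, -0.5, 10.6]
gripper_width: 43.6
```

Run:
```python
from h import *
s=ctrl.state(); r=s["ee_rot"]; print(s["eef_pos"],np.degrees(np.arctan2(r[1,0],r[0,0])),s["gripper_width"],s["ft_force"],s["ft_torque"])
f=ctrl.grab_frame("wrist");crop(f,130,60,390,320,2.3,"pics/u_wrist.png")
g=ctrl.grab_frame("side"); crop(g,140,130,260,240,6,"pics/u_side.png")
```

```text
[659.13457188 183.38869824  85.54633888] 126.8265252016251 43.581093350025384 [-2.85005655 -0.51941356 10.57215032] [-0.02570275  0.9893251  -0.03969808]
```

View pics/u_wrist.png

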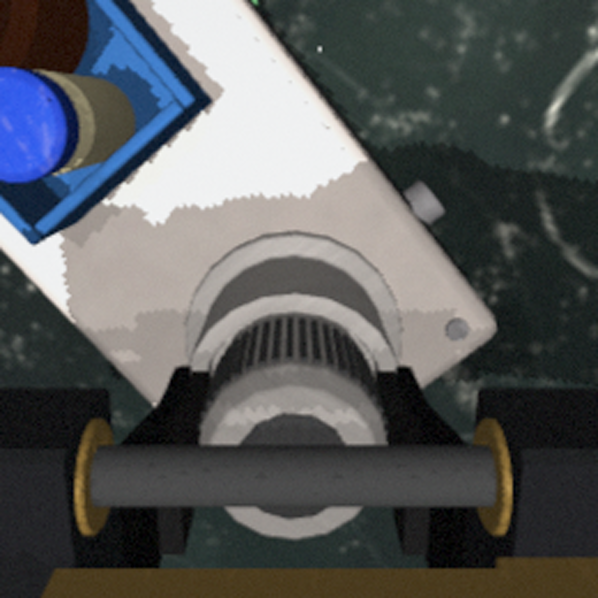

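View pics/u_side.png

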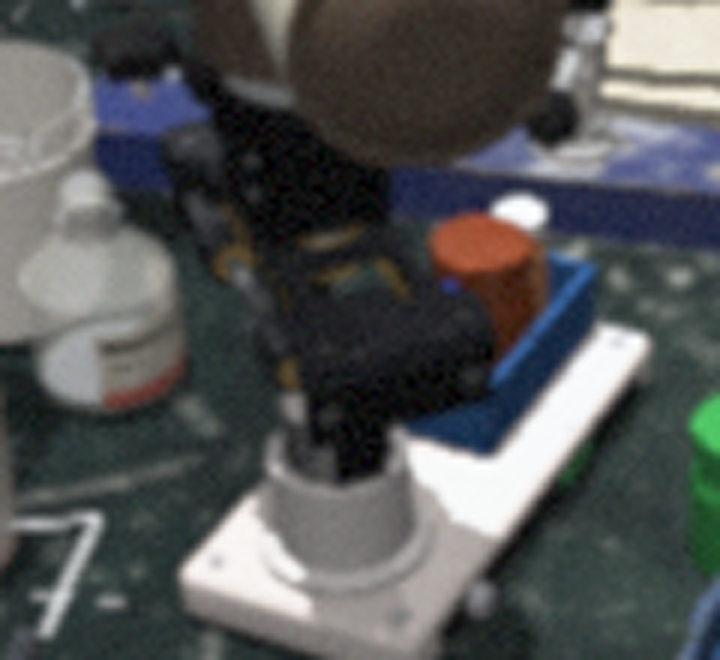

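Call:
apply_moves(
  plan=[
    [0,0,0,0,0,-0.0015,-0.3],
    [0,0,0,0,0,-0.0015,-0.3],
    [0,0,0,0,0,-0.0015,-0.3],
    [0,0,0,0,0,-0.0015,-0.3],
    [0,0,0,0,0,-0.0015,-0.3],
    [0,0,0,0,0,-0.0015,-0.3],
    [0,0,0,0,0,-0.0015,-0.3],
    [0,0,0,0,0,-0.0015,-0.3],
  ],
)

```text
t: 23.05
eef_pos: [659.2, 183.4, 85.4]
ee_rot: [[-0.6, 0.8, 0.002], [0.8, 0.6, -0.0], [-0.001, 0.002, -1.0]]
ft_force: [-5.3, -1.3, 15.6]
gripper_width: 43.3
```

Run:
```python
from h import *
s=ctrl.state(); r=s["ee_rot"]; print(s["eef_pos"],np.degrees(np.arctan2(r[1,0],r[0,0])),s["gripper_width"],s["ft_force"],s["ft_torque"])
f=ctrl.grab_frame("wrist");crop(f,130,60,390,320,2.3,"pics/v_wrist.png")
g=ctrl.grab_frame("top"); crop(g,140,120,370,260,3.4,"pics/v_top.png")
```

```text
[659.17816422 183.39575493  85.42732142] 126.8482621979052 43.310480604468154 [-5.34065467 -1.29905227 15.6117577 ] [-0.10551853  1.64847279 -0.03267342]
```

View pics/v_wrist.png

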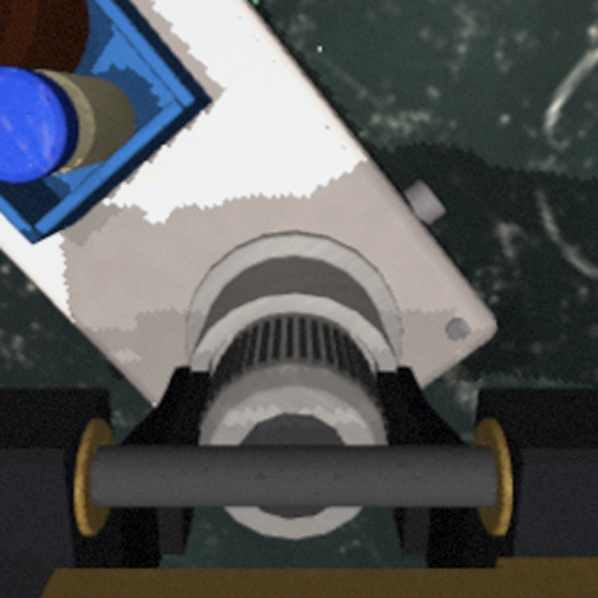

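View pics/v_top.png

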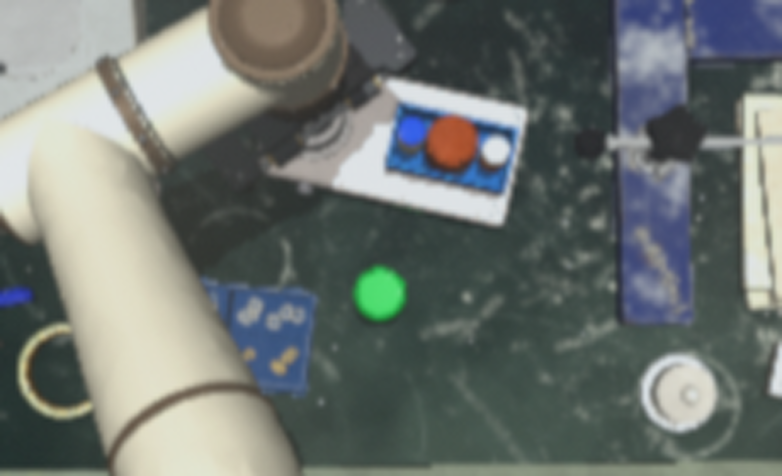

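The collar is at a firm stop: z stays at 85.4 mm while the force rose to 15.6 N. All three containers are upright, and the tape roll and flow cup are still in place. I hand the job in.

Run:
```python
from h import *
print(ctrl.job_done()); s=ctrl.state(); print(s["t"],s["eef_pos"],s["ft_force"])
```

```text
the job is handed in; nothing more can be done
None
the job is handed in; nothing more can be done
```

The amber jar and the blue-capped vial now stand upright in the tray beside the brown vial. The collar is locked, and the gripper is still holding it down at its stop.

- **Packing:** the jar came to rest about 0.2 mm from the tray centre and the brown vial at about y = -39 mm. I lowered the blue-capped vial into the free gap at the +y end. The later wrist, side and top views show all three upright.
- **Lock:** pressed down, the collar was blocked after about 4 mm. The keyway dropped over the pin by 40° of clockwise turn, and the collar then went down to about 13 mm of travel.
- **At the stop:** pushing 1.5 mm further raised the force from 10.6 to 15.6 N and moved the tool only 0.1 mm. The collar did not slip in the fingers.
- **Bystanders:** I never touched the tape roll or the flow cup. In the last top view both are in place; I did not re-measure them.
- **Time and forces:** handed in at about 23 s. The largest force I read was about 16 N.

**Differences:** the gripper read 47 mm on the jar, so it held it by the lid and not the body. My tray-centre estimates differed by up to about 3 mm between views, so I used the close-up wrist views for placing. No check failed.

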